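Make up a lot of three model wagons and hold the clip open on its card

ROBOT

A 6-joint arm with a two-finger parallel gripper is mounted at the origin on the work surface. World frame = base frame: x ahead of the robot, y to its left, z up, the work surface at z = 0. Lengths are in mm, angles in rad, forces in N, time in s.
With the tool pointing down it reaches from about 400 to 925 mm from the base axis. Payload 12.5 kg.
Tool frame: the origin (TCP) lies on the front face of the gripper's body, between the roots of the fingers; the fingertips stand 78 mm ahead of it and the grasp point (between the pads) lies 59 mm ahead of it (env.nose_length is the distance from the TCP to the fingertips, in mm); z points along the fingers, y is the line along which they close (so a half turn about z gives the same grasp; the last joint's range is limited). The gripper opens to 95 mm and grips with 3 to 60 N. Pads are 20 mm wide; open, the fingers measure 119 mm over their backs; the gripper's body (75 mm by 180 mm) begins 59 mm behind the grasp point.
Start: joints at [1.183, 0.491, 1.559, -0, 1.092, -0.106], TCP at [173.783, 600.364, 292.261] pointing down, gripper open.
Joint ranges: [-3.1, 3.1], [-0.84, 2.19], [0.05, 2.79], [-1.13, 4.28], [0.06, 2.93], [-2.69, 2.69]. Speed limits (rad/s): [2.22, 2.22, 2.79, 3.14, 3.14, 3.14].

INTERFACE

Orientations are given as [roll, pitch, yaw] about the fixed x, y, z axes, in that order (R = Rz(yaw) Ry(pitch) Rx(roll)).
In Python, from cell import env gives the robot as it stands.
- The arm moves only by the tool jog_arm, never from a script. Its argument "motion" is a list of rows, each a list of 7 numbers: the turn, a rotation vector about the tool's x, y, z in degrees, then the shift along the tool's x, y, z in mm, then the finger opening in mm, from 0 to 95.1. In form: [[wx, wy, wz, x, y, z, hand], ...]. A call has 1 to 10 rows; each row shifts and turns the commanded pose from where the row before left it, along the tool's axes as they then stand; what a row does not reach is not made up. A row lasts 1/8 s, in which the tool goes at most 62.5 mm and 10.7 degrees, less where a joint would pass 70% of its speed; a pose out of reach is approached as far as the arm can. A call is refused whole if a number of a shift passes 62.5 or a number of a turn 10.7, either way. A call with a gripper value outside its range is refused whole. The fingers move at their own pace and stop on an object; the grip force is fixed at half the most. Time passes only in rows, so rows that do not move let the fingers close. It gives the time, the measured TCP pose, the force, the opening and the grip force at its end, in the units of the state.
- env.state(): the state, without advancing time (a new reading comes with each control period).
- env.read_camera(name): name is "side" or "top"; returns a dict with "color" (480x640x3 uint8, red, green, blue), "z_map" (480x640 float32, mm along the optical axis (not along the pixel's ray), 0 where there is no reading), "camera_matrix" (3x3 intrinsics, pixels), "k1" (the pictures are not rectified: a ray, as slopes to the right and down, at radius r is drawn at 1 + k1 r^2 times it, then the intrinsics apply), "world_to_cam" (4x4, takes a point from world to camera coordinates). Camera axes: x right, y up, looking along -z (the intrinsics and any distortion apply to the point x, -y, -z); pixel columns grow to the right and rows downward; lengths in mm; the calibration is good to about 2 mm. A picture is of the moment at which its call begins.
- env.job_done(): hands the job in; it is judged then, once.
Trained networks look in the newest picture that a camera, given by its name, has taken for a name from the list of things; names that differ only in an ending like _2 or _b are one class to them, and where a whole thing is asked for, a point or a joint stands for the part that bears it (a point fixed in the world has none). Each returns a list of dicts, best first, with "score" (0 to 1); they miss things now and then, are a little off and sometimes report something else, mostly with a low value. They report only what shows in the picture. A call takes as long as a camera call. They do not tell look-alikes from the thing itself.
- env.recognise(camera, thing): "location" ([column, row] in pixels, amid what is visible of it).
The state is a dict: "t": time; "joints": joint angles; "qvel": joint speeds; "tau": joint torques, N m; "eef_pos": TCP position; "tcp_rot": TCP orientation; "ft_force": force on the tool from outside, world axes, zero at the start; "moment": the same for the moment, N m; "opening": opening from 0.0 (shut) to 1.0 (fully open); "grip_force": force on a finger pad.
Only numpy, scipy, OpenCV 4.12 (cv2) and the standard library are available. Lean on these libraries where they do the work, as an engineer would, in place of code of your own. Each camera call takes 0.05 s, during which the arm holds its last target. There are 200 camera calls.

TASK

Make up a lot of exactly three red wagons in the wooden tray: one is there already, so set two more of the white-roofed red wagons in it, upright on the tray floor and not dropped, and leave the remaining red wagon and everything else where it stands. Then take the yellow spring clip by its two handles, squeeze it wide open and bring it down over the middle of the card's top edge, with the card between the gaping jaws but not touched by them, so that a price ticket can be slipped in. Finish like that, still holding the clip squeezed open in place around the card edge: do not let it close and do not let go.

Things in the scene. Friction and masses are not known exactly. Their poses are not given: they have to be found in the camera images.
- tray: fixed open wooden tray, outside 160 (its x) x 240 (its y) x 18 mm high, walls and floor 5 mm thick, so the inside is 150 x 230 mm; origin: centre of its underside, z up. There is room for three wagons side by side along its y, each lying along its x, at y = -72, 0 and +72 mm.
- wagon_a: model goods wagon, red box body with white ribbed roof, lying along its own x: 98 long (106 over buffers, at z = 13) x 34 wide x 46 mm high, about 80 g, rigid (does not roll); straight flat sides from z = 10 to 38; origin: centre of its underside, z up. It starts in the tray, near tray y = +70.
- wagon_b: model goods wagon, red box body with white ribbed roof, lying along its own x: 98 long (106 over buffers, at z = 13) x 34 wide x 46 mm high, about 80 g, rigid (does not roll); straight flat sides from z = 10 to 38; origin: centre of its underside, z up. It starts on the table, among other vehicles, 30 mm or more free beside the middle of each long side.
- wagon_c: model goods wagon, red box body with white ribbed roof, lying along its own x: 98 long (106 over buffers, at z = 13) x 34 wide x 46 mm high, about 80 g, rigid (does not roll); straight flat sides from z = 10 to 38; origin: centre of its underside, z up. It starts on the table, among other vehicles, 30 mm or more free beside the middle of each long side.
- wagon_d: model goods wagon, red box body with white ribbed roof, lying along its own x: 98 long (106 over buffers, at z = 13) x 34 wide x 46 mm high, about 80 g, rigid (does not roll); straight flat sides from z = 10 to 38; origin: centre of its underside, z up. It starts on the table, among other vehicles, 30 mm or more free beside the middle of each long side.
- coach: dark green model coach with grey roof, 120 x 34 x 46 mm; leave it alone. Origin: centre of its underside.
- loco: black model tank locomotive with red frame, 105 x 36 x 49 mm; leave it alone. Origin: centre of its underside.
- van: brown-grey model brake van with a raised box on its roof, 98 x 34 x 48 mm; leave it alone. Origin: centre of its underside.
- oil: small oil bottle at the back of the table, 34 across x 85 mm high; leave it alone. Origin: centre of its underside.
- mug: blue mug at the back of the table, 80 across x 92 mm high; leave it alone. Origin: centre of its underside.
- driver: screwdriver lying at the back of the table, 160 mm long; leave it alone. Origin: centre of its underside.
- card: fixed upright stiff card, 3 mm thick (its x) and 70 mm wide (its y), its top edge 88 mm above the table, standing in a dark wooden foot 42 x 90 x 14 mm high; origin: centre of the foot's underside, x square to the card's face, y along its top edge, z up.
- card_top (a point): middle of the card's top edge, 88 mm above the table.
- clip: yellow spring clip, 60 g, standing on its closed jaws, handles up in a V. Its x runs along the hinge pin (jaws 36 mm wide in x, handles 24 mm), its y is the direction in which the handles are squeezed together, z up; origin: middle of the jaw tips' underside. Jaws reach from z = 0 to the pin and are together 21 mm thick in y at rest. Its frame stays midway between the halves.
- clip_pin (a point): middle of the clip's hinge pin (8 mm thick), at clip z = 40 mm. Squeezing the handles above it swings the jaws below it apart; the clip springs shut when released. Fully open the jaw tips gape 28 mm, narrowing to 0 at the pin.
- clip_grip (a point): between the handles, at clip z = 68 mm: a good height for the middle of the finger pads. At rest the handles slant, 59 mm apart over their outside at the tips (z = 75), less below; squeezed fully, their outer faces are parallel, 30 mm apart, from z = 44 to 84 (so the tips rise 9, and the clip may shift some mm along the fingers). Each handle takes about 4.5 N here to start and 9 N to open fully; grip with 20 to 50 N.
- clip_left (a joint): how far each jaw has swung open, rad: 0 shut, 0.36 fully open (a hard stop). The other half always swings by the same angle. Wide open means most of this travel.
Mind the look-alikes: they are no part of the job. Leave any turquoise look-alike of the clip alone.

How it is judged (in metres and radians):
On the way, in this order (a step that is already met when the one before it is completed fails the run):
1. exactly three red wagons stand upright on the tray floor, let go, the fourth where it was (x of wagon_a in the frame of tray between -0.07 and 0.07 m and y of wagon_a in the frame of tray between -0.11 and 0.11 m and z of wagon_a in the frame of tray below 0.011 m and angle between wagon_a's own z axis and vertical below 0.15 rad and linear speed of wagon_a below 0.03 m/s and contact force between the fingers and wagon_a below 0.1 N and (((x of wagon_c in the frame of tray between -0.07 and 0.07 m and y of wagon_c in the frame of tray between -0.11 and 0.11 m and z of wagon_c in the frame of tray below 0.011 m and angle between wagon_c's own z axis and vertical below 0.15 rad and linear speed of wagon_c below 0.03 m/s and contact force between the fingers and wagon_c below 0.1 N) and (x of wagon_d in the frame of tray between -0.07 and 0.07 m and y of wagon_d in the frame of tray between -0.11 and 0.11 m and z of wagon_d in the frame of tray below 0.011 m and angle between wagon_d's own z axis and vertical below 0.15 rad and linear speed of wagon_d below 0.03 m/s and contact force between the fingers and wagon_d below 0.1 N) and distance of wagon_b from where it was at the start of the episode below 0.04 m) or ((x of wagon_b in the frame of tray between -0.07 and 0.07 m and y of wagon_b in the frame of tray between -0.11 and 0.11 m and z of wagon_b in the frame of tray below 0.011 m and angle between wagon_b's own z axis and vertical below 0.15 rad and linear speed of wagon_b below 0.03 m/s and contact force between the fingers and wagon_b below 0.1 N) and (x of wagon_d in the frame of tray between -0.07 and 0.07 m and y of wagon_d in the frame of tray between -0.11 and 0.11 m and z of wagon_d in the frame of tray below 0.011 m and angle between wagon_d's own z axis and vertical below 0.15 rad and linear speed of wagon_d below 0.03 m/s and contact force between the fingers and wagon_d below 0.1 N) and distance of wagon_c from where it was at the start of the episode below 0.04 m) or ((x of wagon_b in the frame of tray between -0.07 and 0.07 m and y of wagon_b in the frame of tray between -0.11 and 0.11 m and z of wagon_b in the frame of tray below 0.011 m and angle between wagon_b's own z axis and vertical below 0.15 rad and linear speed of wagon_b below 0.03 m/s and contact force between the fingers and wagon_b below 0.1 N) and (x of wagon_c in the frame of tray between -0.07 and 0.07 m and y of wagon_c in the frame of tray between -0.11 and 0.11 m and z of wagon_c in the frame of tray below 0.011 m and angle between wagon_c's own z axis and vertical below 0.15 rad and linear speed of wagon_c below 0.03 m/s and contact force between the fingers and wagon_c below 0.1 N) and distance of wagon_d from where it was at the start of the episode below 0.04 m))), for 0.2 s.
2. the clip is squeezed open and lifted off the table (value of joint clip_left above 0.24 rad and contact force between the fingers and clip above 2 N and height (world z) of clip above 0.03 m), for 0.2 s.
3. the open clip is held around the middle of the card's top edge (value of joint clip_left above 0.24 rad and contact force between the fingers and clip above 2 N and x of card_top in the frame of clip between -0.025 and 0.025 m and y of card_top in the frame of clip between -0.008 and 0.008 m and z of card_top in the frame of clip between 0.005 and 0.03 m and angle between the x axis of clip and the y axis of card, either way round below 0.25 rad and angle between the z axis of clip and the z axis of card, either way round below 0.25 rad and contact force between clip and card below 0.3 N), for 0.2 s.
At the end, for the whole second after the job is handed in: Three red wagons flat on the tray floor, let go, at rest; the fourth within 40 mm of its start. Fingers hold the clip still, each jaw open over 0.24 rad, card edge 5 to 30 mm inside the jaws, within 25 mm of mid-edge, 8 mm across, square within 0.25 rad, not touching the card (under 0.3 N) (all of step 1 and all of step 3 and linear speed of clip below 0.03 m/s); the arm keeps its last pose, push and grip.
It fails at once if the coach, locomotive or van is moved more than 40 mm (distance of any of coach, loco, van from where it was at the start of the episode above 0.04 m).
It fails at once if the oil bottle, mug or screwdriver is moved more than 40 mm (distance of any of oil, mug, driver from where it was at the start of the episode above 0.04 m).
It fails at once if a wagon is dropped into the tray from more than 30 mm up ((x of wagon_a in the frame of tray between -0.07 and 0.07 m and y of wagon_a in the frame of tray between -0.11 and 0.11 m and z of wagon_a in the frame of tray above 0.035 m and contact force between the fingers and wagon_a below 0.02 N) or (x of wagon_b in the frame of tray between -0.07 and 0.07 m and y of wagon_b in the frame of tray between -0.11 and 0.11 m and z of wagon_b in the frame of tray above 0.035 m and contact force between the fingers and wagon_b below 0.02 N) or (x of wagon_c in the frame of tray between -0.07 and 0.07 m and y of wagon_c in the frame of tray between -0.11 and 0.11 m and z of wagon_c in the frame of tray above 0.035 m and contact force between the fingers and wagon_c below 0.02 N) or (x of wagon_d in the frame of tray between -0.07 and 0.07 m and y of wagon_d in the frame of tray between -0.11 and 0.11 m and z of wagon_d in the frame of tray above 0.035 m and contact force between the fingers and wagon_d below 0.02 N)).
It fails at once if the card is struck or pressed hard (over 20 N) by the clip (contact force between clip and card above 20 N).
It also fails if it takes over 67 s, if anything falls off the work surface, if the arm or the gripper's body presses on something with over 40 N, if the wrist force passes 120 N, or if a joint passes its speed limit or range.

## Working session

There is one attempt and no reset: what is moved stays moved. The work goes in short steps, Python scripts to look and compute and a tool call to move; the robot and the scene stay as the last step left them, time stands still between calls to the robot, and variables do not carry over. Pictures are saved under pics/ and viewed, at most 10 in all, crops included, and the job is handed in when it is done.

Besides the shell and the picture viewer there is one more tool, called after "Call:" in YAML: its name, and indented under it one key for each argument. jog_arm: Moves the arm, as the interface text tells. Its arguments: {"type":"object","properties":{"motion":{"type":"array"}},"required":["motion"]}

```bash
mkdir -p pics; ls; cat > h.py <<'E'
import numpy as np, cv2
from cell import env
def cloud(f):
    K=np.array(f["camera_matrix"]);k1=f["k1"];z=f["z_map"]
    v,u=np.mgrid[0:480,0:640]
    pts=np.stack([u,v],-1).reshape(-1,1,2).astype(float)
    s=cv2.undistortPoints(pts,K,np.array([k1,0,0,0,0.])).reshape(480,640,2)
    c=np.stack([s[...,0]*z,-s[...,1]*z,-z,np.ones_like(z)],-1)
    P=c@np.linalg.inv(np.array(f["world_to_cam"])).T
    P=P[...,:3]; P[z==0]=np.nan
    return P
E
python3 - <<'E'
from h import *
import pickle
for n in("top","side"):
    f=env.read_camera(n); pickle.dump(f,open(n+".pkl","wb"))
    cv2.imwrite(f"pics/{n}0.png",f["color"][...,::-1])
    P=cloud(f)
    print(n,f["k1"],np.linalg.inv(f["world_to_cam"])[:3,3].round())
    for t in("wagon_b","tray","card","clip","coach","loco","van"):
        print(t,[(round(d["score"],2),np.round(d["location"]).tolist(),P[int(d["location"][1]),int(d["location"][0])].round().tolist()) for d in env.recognise(n,t)])
print(env.state())
E
```

```text
pics
top -0.06365774898686438 [464.   1. 957.]
wagon_b [(0.83, [507.0, 322.0], [449.0, -337.0, 47.0]), (0.8, [451.0, 323.0], [447.0, -228.0, 47.0]), (0.79, [161.0, 280.0], [528.0, 354.0, 50.0]), (0.79, [402.0, 246.0], [601.0, -133.0, 45.0])]
tray [(0.76, [204.0, 274.0], [544.0, 278.0, 7.0])]
card [(0.94, [333.0, 250.0], [590.0, 5.0, 47.0])]
clip [(0.93, [334.0, 323.0], [445.0, 3.0, 44.0]), (0.78, [297.0, 362.0], [370.0, 77.0, 44.0])]
coach [(0.88, [451.0, 243.0], [607.0, -234.0, 45.0])]
loco [(0.8, [500.0, 241.0], [610.0, -336.0, 41.0])]
van [(0.86, [403.0, 323.0], [447.0, -134.0, 46.0])]
side -0.12917975580646757 [  99. -552.  705.]
wagon_b [(0.88, [356.0, 391.0], [429.0, -242.0, 46.0]), (0.78, [207.0, 190.0], [523.0, 350.0, 41.0]), (0.76, [410.0, 433.0], [441.0, -338.0, 45.0]), (0.58, [386.0, 306.0], [582.0, -146.0, 47.0])]
tray [(0.45, [481.0, 376.0], [594.0, -343.0, 44.0]), (0.44, [332.0, 263.0], [590.0, 2.0, 36.0])]
card [(0.88, [331.0, 266.0], [588.0, 5.0, 24.0])]
clip [(0.83, [270.0, 297.0], [442.0, -5.0, 43.0]), (0.68, [211.0, 294.0], [364.0, 61.0, 47.0]), (0.47, [358.0, 388.
[... 312 characters left out ...]
84.0, 3.0])]
{'t': 0.8, 'joints': array([ 1.18341353e+00,  4.90859722e-01,  1.55889446e+00, -2.09575422e-05,
        1.09168565e+00, -1.05609660e-01]), 'qvel': array([-3.43899622e-04, -5.74456611e-04,  1.44383485e-03,  6.47658126e-04,
       -3.97629593e-05,  1.21022611e-03]), 'tau': array([ 1.72555119e-03, -6.12408185e+01, -2.58417445e+01,  6.93364581e-02,
        4.45122714e-02,  9.34341074e-06]), 'eef_pos': array([173.77876505, 600.36647186, 292.28788851]), 'tcp_rot': array([3.14144265e+00, 3.46048842e-05, 2.85982917e+00]), 'ft_force': array([ 0.61123191,  0.12350911, -0.13538447]), 'moment': array([ 0.02013042,  0.03073608, -0.01770957]), 'grip_force': 0.0, 'opening': 1.0013987804295943}
```

View pics/top0.png

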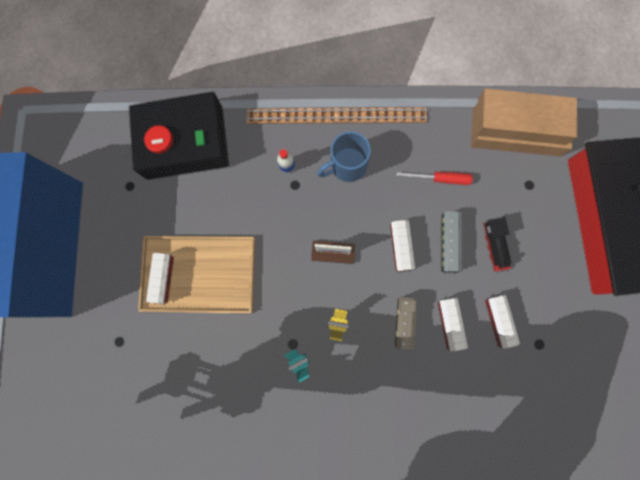

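View pics/side0.png

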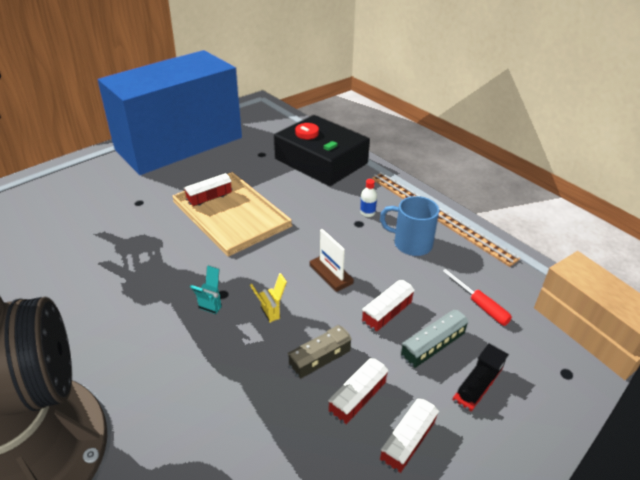

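The top view shows red wagons at (402,246), (453,324) and (503,321), and one in the tray at (160,278). The yellow clip is at (338,325), the turquoise look-alike at (297,365) and the card at (333,250). Side view agrees.

```bash
python3 - <<'E'
from h import *
import pickle
F={n:pickle.load(open(n+".pkl","rb")) for n in("top","side")}
C={n:cloud(F[n]) for n in F}
def rect(p):
    (c,s,a)=cv2.minAreaRect(p[:,:2].astype(np.float32))
    if s[0]<s[1]: a+=90
    return np.round([*c,max(s),min(s),a%180],1)
for n in F:
    P=C[n];hsv=cv2.cvtColor(F[n]["color"],cv2.COLOR_RGB2HSV)
    print(n,"table z",np.nanmedian(P[(abs(P[...,0]-450)<150)&(abs(P[...,1]-150)<50)][:,2]).round(1))
    for nm,(x,y) in dict(w1=(601,-133),w2=(447,-228),w3=(449,-337),wa=(528,354),coach=(607,-234),van=(447,-134),loco=(610,-336)).items():
        m=(np.hypot(P[...,0]-x,P[...,1]-y)<75)&(abs(P[...,1]-y)<45)&(P[...,2]>36)&(P[...,2]<60)
        p=P[m];print(nm,len(p),rect(p),"med",np.median(p,0).round(1),"top",np.percentile(p[:,2],95).round(1))
    m=(hsv[...,0]>20)&(hsv[...,0]<35)&(hsv[...,1]>150)&(abs(P[...,0]-445)<70)&(abs(P[...,1])<60)
    for lo,hi in((-5,90),(60,90),(35,60)):
        p=P[m&(P[...,2]>lo)&(P[...,2]<hi)]
        if len(p)>5: print("clip",lo,len(p),rect(p),p.min(0).round(1),p.max(0).round(1),p.mean(0).round(1))
    # card
    b=(abs(P[...,0]-590)<50)&(abs(P[...,1]-5)<60)
    for lo,hi in((80,95),(25,95),(9,18)):
        p=P[b&(P[...,2]>lo)&(P[...,2]<hi)]
        if len(p)>5: print("card",lo,len(p),rect(p),p.min(0).round(1),p.max(0).round(1),np.median(p,0).round(1))
    b=(abs(P[...,0]-540)<130)&(abs(P[...,1]-278)<160)
    p=P[b&(P[...,2]>12)&(P[...,2]<22)]; print("tray",len(p),rect(p),cv2.boxPoints(cv2.minAreaRect(p[:,:2].astype(np.float32))).round())
    p=P[b&(P[...,2]>3)&(P[...,2]<22)]; print("tray",len(p),rect(p))
E
```

```text
top table z -0.7
w1 856 [ 601.9 -137.1  100.3   35.8    5.9] med [ 601.2 -136.3   44.1] top 47.6
w2 920 [ 443.1 -234.6   99.8   37.2   10.8] med [ 441.4 -233.1   44.2] top 47.5
w3 910 [ 448.  -336.   100.3   37.7   14.1] med [ 448.8 -333.7   44.3] top 47.7
wa 859 [532.4 363.5 100.5  36.6 175.5] med [531.8 359.9  48.3] top 51.9
coach 1038 [ 610.3 -237.8  123.1   36.3  178.3] med [ 608.7 -236.3   44.3] top 47.7
van 909 [ 444.5 -141.6  100.5   35.6  175.7] med [ 445.1 -140.5   44.6] top 48.3
loco 580 [ 608.1 -337.5  102.    37.8   11.1] med [ 625.5 -336.6   45.6] top 48.9
clip -5 206 [443.4  -4.6  54.7  30.7 166.3] [415.1 -21.2  -1. ] [470.   10.4  77.3] [449.9  -6.4  52.9]
clip 60 62 [443.4  -4.4  54.8  21.4 167.3] [415.1 -20.5  60.2] [470.    8.1  77.3] [455.9  -7.8  70.7]
clip 35 142 [445.4  -5.7  34.4  30.4 173.2] [428.9 -21.2  35.9] [462.4  10.4  59.6] [447.3  -5.9  45.7]
card 80 74 [592.    5.7  68.1   3.2  85. ] [588.3 -28.2  80.5] [596.4  39.5  90.5] [592.2   6.6  86.8]
card 25 213 [591.8   5.6  69.6   3.7  85. ] [587.9 -29.   25.6] [596.4  40.4  90.5] [590.9   4.8  67.7]
card 9
[... 872 characters left out ...]
 1.4] [467.4  14.3  77.5] [442.4 -12.   41.2]
clip 60 110 [440.8  -7.   55.7  22.4 169.1] [411.9 -21.4  60.3] [467.4   9.   77.5] [447.8  -9.9  69.6]
clip 35 236 [442.1  -8.7  41.4  35.3 162.2] [419.3 -24.4  35.4] [461.4  12.2  59.8] [444.1  -9.1  46.3]
card 80 119 [590.1   5.9  71.3   5.9  85.1] [585.6 -29.7  80. ] [595.7  41.4  89.2] [589.9   5.   85.5]
card 25 656 [590.5   5.8  74.3   6.7  85.3] [584.1 -30.9  25.1] [595.7  42.8  89.2] [589.4   4.2  59.4]
card 9 535 [590.4   5.6  91.6  44.1  85.5] [565.6 -40.7   9. ] [610.7  52.7  18. ] [582.1  -6.3  13.4]
tray 867 [543.5 292.3 244.3 163.2  89.4] [[461. 171.]
 [624. 169.]
 [627. 413.]
 [463. 415.]]
tray 4279 [545.2 273.6 306.  244.5  91.6]
```

```bash
cat > to.py <<'E'
import sys,math
from cell import env
# usage: to.py x y z yawdeg : turn about tool z first, then shift in tool axes (after turn)
x,y,z,w=map(float,sys.argv[1:])
s=env.state();p=s["eef_pos"];r=s["tcp_rot"];yaw=math.degrees(r[2])
t=(w-yaw+180)%360-180;a=math.radians(w);dx,dy=x-p[0],y-p[1]
print("t",round(s["t"],2),"pos",p.round(1),"rpy",[round(math.degrees(q),1) for q in r],"j6",round(math.degrees(s["joints"][5])),"open",round(s["opening"]*95,1),"grip",round(s["grip_force"],1),"F",s["ft_force"].round(1))
print("turn wz",round(-t,1),"shift",[round(v,1) for v in(dx*math.cos(a)+dy*math.sin(a),dx*math.sin(a)-dy*math.cos(a),p[2]-z)])
E
python3 to.py 601.3 -136.7 220 186.2
```

```text
t 0.8 pos [173.8 600.4 292.3] rpy [180.0, 0.0, 163.9] j6 -6 open 95.1 grip 0.0 F [ 0.6  0.1 -0.1]
turn wz -22.3 shift [np.float64(-345.4), np.float64(-778.9), np.float64(72.3)]
```

Call:
jog_arm:
  motion:
    - [0, 0, -7.5, 0, 0, 0, 65]
    - [0, 0, -7.5, 0, 0, 0, 65]
    - [0, 0, -7.3, 0, 0, 0, 65]
    - [0, 0, 0, -21.6, -48.7, 0, 65]
    - [0, 0, 0, -21.6, -48.7, 0, 65]
    - [0, 0, 0, -21.6, -48.7, 0, 65]
    - [0, 0, 0, -21.6, -48.7, 0, 65]
    - [0, 0, 0, -21.6, -48.7, 0, 65]
    - [0, 0, 0, -21.6, -48.7, 0, 65]
    - [0, 0, 0, -21.6, -48.7, 0, 65]

```text
t: 2.05
eef_pos: [361.3, 276.1, 292.5]
tcp_rot: [3.141, 0.001, -3.034]
ft_force: [0.2, 0.7, 0.2]
opening: 0.682
grip_force: 0.0
```

Call:
jog_arm:
  motion:
    - [0, 0, 0, -21.6, -48.7, 0, 65]
    - [0, 0, 0, -21.6, -48.7, 0, 65]
    - [0, 0, 0, -21.6, -48.7, 10, 65]
    - [0, 0, 0, -21.6, -48.7, 10, 65]
    - [0, 0, 0, -21.6, -48.7, 10, 65]
    - [0, 0, 0, -21.6, -48.7, 10, 65]
    - [0, 0, 0, -21.6, -48.7, 10, 65]
    - [0, 0, 0, -21.6, -48.7, 10, 65]
    - [0, 0, 0, -21.6, -48.7, 12, 65]
    - [0, 0, 0, 0, 0, 0, 65]

```text
t: 3.3
eef_pos: [601.7, -140.2, 218.8]
tcp_rot: [3.141, -0.001, -3.037]
ft_force: [-0.4, -0.0, 0.2]
opening: 0.689
grip_force: 0.0
```

```bash
python3 to.py 601.3 -136.7 85 186.2
```

```text
t 3.3 pos [ 601.7 -140.2  218.8] rpy [180.0, -0.0, -174.0] j6 -115 open 65.4 grip 0.0 F [-0.4 -0.   0.2]
turn wz -0.2 shift [np.float64(0.0), np.float64(3.5), np.float64(133.8)]
```

Call:
jog_arm:
  motion:
    - [0, 0, 0, 0, 0, 30, 65]
    - [0, 0, 0, 0, 0, 40, 65]
    - [0, 0, 0, 0, 0, 20, 65]
    - [0, 0, 0, 0, 0, 0, 65]

```text
t: 3.8
eef_pos: [600.3, -136.5, 129.3]
tcp_rot: [3.14, -0.002, -3.034]
ft_force: [-0.0, -0.3, 0.9]
opening: 0.682
grip_force: 0.0
```

```bash
python3 to.py 601.3 -136.7 85 186.2
```

```text
t 3.8 pos [ 600.3 -136.5  129.3] rpy [179.9, -0.1, -173.8] j6 -115 open 64.7 grip 0.0 F [-0.  -0.3  0.9]
turn wz -0.0 shift [np.float64(-1.0), np.float64(-0.3), np.float64(44.3)]
```

Call:
jog_arm:
  motion:
    - [0, 0, 0, -1, 0, 20, 65]
    - [0, 0, 0, 0, 0, 18, 65]
    - [0, 0, 0, 0, 0, 6, 65]
    - [0, 0, 0, 0, 0, 0, 65]
    - [0, 0, 0, 0, 0, 0, 20]
    - [0, 0, 0, 0, 0, 0, 20]
    - [0, 0, 0, 0, 0, 0, 20]
    - [0, 0, 0, 0, 0, 0, 20]

```text
t: 4.8
eef_pos: [602.0, -137.1, 86.5]
tcp_rot: [3.142, 0.0, -3.034]
ft_force: [-0.4, 1.0, 2.2]
opening: 0.357
grip_force: 30.0
```

Call:
jog_arm:
  motion:
    - [0, 0, 0, 0, 0, -10, 20]
    - [0, 0, 0, 0, 0, -20, 20]
    - [0, 0, 3.3, 0, 0, -40, 20]
    - [0, 0, 3.3, 0, 0, -45, 20]
    - [0, 0, 0, 0, 0, -20, 20]
    - [0, 0, 0, 0, 0, 0, 20]

```text
t: 5.55
eef_pos: [602.2, -137.3, 223.1]
tcp_rot: [-3.141, 0.003, 3.134]
ft_force: [0.2, 0.2, -2.1]
opening: 0.362
grip_force: 30.0
```

```bash
python3 to.py 543.5 293 220 179.6
```

```text
t 5.55 pos [ 602.2 -137.3  223.1] rpy [-179.9, 0.2, 179.6] j6 -109 open 34.4 grip 30.0 F [ 0.2  0.2 -2.1]
turn wz -0.0 shift [np.float64(61.7), np.float64(429.8), np.float64(3.1)]
```

Call:
jog_arm:
  motion:
    - [0, 0, 0, 3, 20, 0, 20]
    - [0, 0, 0, 6, 40, 0, 20]
    - [0, 0, 0, 8, 55, 0, 20]
    - [0, 0, 0, 8, 60, 0, 20]
    - [0, 0, 0, 8, 60, 0, 20]
    - [0, 0, 0, 8, 60, 0, 20]
    - [0, 0, 0, 8, 55, 0, 20]
    - [0, 0, 0, 7, 50, 0, 20]
    - [0, 0, 0, 5, 30, 0, 20]
    - [0, 0, 0, 0, 0, 0, 20]

```text
t: 6.8
eef_pos: [542.6, 295.7, 219.8]
tcp_rot: [-3.141, -0.002, 3.137]
ft_force: [-0.3, -0.3, -1.2]
opening: 0.356
grip_force: 30.0
```

Call:
jog_arm:
  motion:
    - [0, 0, 0, 0, 0, 40, 20]
    - [0, 0, 0, 0, 0, 30, 20]
    - [0, 0, 0, 0, 0, 0, 20]

```text
t: 7.18
eef_pos: [543.1, 292.3, 148.8]
tcp_rot: [-3.14, -0.005, 3.133]
ft_force: [-0.4, 0.3, -1.5]
opening: 0.358
grip_force: 30.0
```

```bash
python3 to.py 543.5 293 92.5 179.6
```

```text
t 7.17 pos [543.1 292.3 148.8] rpy [-179.9, -0.3, 179.5] j6 -67 open 34.0 grip 30.0 F [-0.4  0.3 -1.5]
turn wz -0.1 shift [np.float64(-0.3), np.float64(0.7), np.float64(56.3)]
```

Call:
jog_arm:
  motion:
    - [0, 0, 0, 0, 0, 25, 20]
    - [0, 0, 0, 0, 0, 20, 20]
    - [0, 0, 0, 0, 0, 8, 20]
    - [0, 0, 0, 0, 0, 3, 20]
    - [0, 0, 0, 0, 0, 0, 20]
    - [0, 0, 0, 0, 0, 0, 20]

```text
t: 7.92
eef_pos: [544.5, 293.4, 96.0]
tcp_rot: [3.141, 0.001, 3.134]
ft_force: [0.1, 0.7, -0.2]
opening: 0.358
grip_force: 30.0
```

```bash
python3 to.py 543.5 293 91.5 179.6
```

```text
t 7.92 pos [544.5 293.4  96. ] rpy [180.0, 0.1, 179.6] j6 -67 open 34.0 grip 30.0 F [ 0.1  0.7 -0.2]
turn wz -0.0 shift [np.float64(1.0), np.float64(-0.4), np.float64(4.5)]
```

Call:
jog_arm:
  motion:
    - [0, 0, 0, 0, 0, 2, 20]
    - [0, 0, 0, 0, 0, 0, 20]

```text
t: 8.18
eef_pos: [544.3, 293.3, 93.3]
tcp_rot: [3.142, 0.0, 3.134]
ft_force: [-0.0, -0.4, -0.6]
opening: 0.357
grip_force: 30.0
```

Call:
jog_arm:
  motion:
    - [0, 0, 0, 0, 0, 1, 20]
    - [0, 0, 0, 0, 0, 0, 20]

```text
t: 8.43
eef_pos: [544.2, 293.3, 92.1]
tcp_rot: [3.142, -0.0, 3.134]
ft_force: [0.9, 0.6, -1.0]
opening: 0.358
grip_force: 30.0
```

Now about 0.5 mm above the floor; go down 0.5, release to 52 mm, lift and move toward the second wagon.

Call:
jog_arm:
  motion:
    - [0, 0, 0, 0, 0, 0.5, 20]
    - [0, 0, 0, 0, 0, 0, 52]
    - [0, 0, 0, 0, 0, 0, 52]
    - [0, 0, 0, 0, 0, 0, 52]
    - [0, 0, 0, 0, 0, -20, 52]
    - [0, 0, -5.4, 0, 0, -50, 52]
    - [0, 0, -5.4, 0, 0, -50, 52]
    - [0, 0, 0, 0, 0, -10, 52]
    - [0, 0, 0, 0, 0, 0, 52]

```text
t: 9.55
eef_pos: [544.2, 293.3, 221.9]
tcp_rot: [3.141, 0.001, -2.962]
ft_force: [0.8, -0.0, 0.3]
opening: 0.546
grip_force: 0.0
```

```bash
python3 to.py 443 -234.4 220 190.4; python3 - <<'E'
from h import *
f=env.read_camera("side");cv2.imwrite("pics/s1.png",f["color"][100:400,100:500,::-1])
E
```

```text
t 9.55 pos [544.2 293.3 221.9] rpy [180.0, 0.0, -169.7] j6 -78 open 51.9 grip 0.0 F [ 0.8 -0.   0.3]
turn wz -0.1 shift [np.float64(194.7), np.float64(-500.7), np.float64(1.9)]
```

View pics/s1.png

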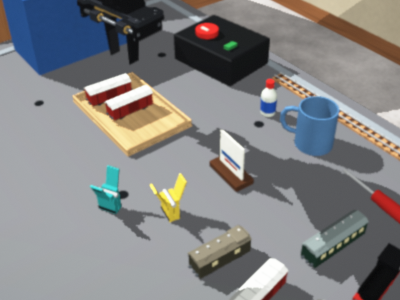

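The crop shows the new wagon upright in the middle of the tray (crop 130,100) next to wagon_a, with the rest undisturbed. On to the second wagon.

Call:
jog_arm:
  motion:
    - [0, 0, 0, 10, -25, 0, 65]
    - [0, 0, 0, 20, -50, 0, 65]
    - [0, 0, 0, 22, -57, 0, 65]
    - [0, 0, 0, 22, -57, 0, 65]
    - [0, 0, 0, 22, -57, 0, 65]
    - [0, 0, 0, 22, -57, 0, 65]
    - [0, 0, 0, 22, -57, 0, 65]
    - [0, 0, 0, 22, -57, 0, 65]
    - [0, 0, 0, 20, -50, 0, 65]
    - [0, 0, 0, 12.7, -33.7, 0, 65]

```text
t: 10.85
eef_pos: [441.6, -236.3, 220.1]
tcp_rot: [3.14, -0.002, -2.963]
ft_force: [-0.6, 0.6, 0.2]
opening: 0.683
grip_force: 0.0
```

Call:
jog_arm:
  motion:
    - [0, 0, 0, 0, 0, 30, 65]
    - [0, 0, 0, 0, 0, 40, 65]
    - [0, 0, 0, 0, 0, 20, 65]
    - [0, 0, 0, 0, 0, 0, 65]
    - [0, 0, 0, 0, 0, 0, 65]

```text
t: 11.48
eef_pos: [442.8, -234.2, 131.7]
tcp_rot: [3.141, -0.0, -2.961]
ft_force: [-0.4, -1.4, 0.4]
opening: 0.685
grip_force: 0.0
```

```bash
python3 to.py 443 -234.4 86 190.4
```

```text
t 11.47 pos [ 442.8 -234.2  131.7] rpy [180.0, -0.0, -169.7] j6 -136 open 65.1 grip 0.0 F [-0.4 -1.4  0.4]
turn wz -0.1 shift [np.float64(-0.2), np.float64(-0.2), np.float64(45.7)]
```

Call:
jog_arm:
  motion:
    - [0, 0, 0, 0, 0, 22, 65]
    - [0, 0, 0, 0, 0, 18, 65]
    - [0, 0, 0, 0, 0, 5.7, 65]
    - [0, 0, 0, 0, 0, 0, 65]
    - [0, 0, 0, 0, 0, 0, 20]
    - [0, 0, 0, 0, 0, 0, 20]
    - [0, 0, 0, 0, 0, 0, 20]
    - [0, 0, 0, 0, 0, 0, 20]

```text
t: 12.48
eef_pos: [442.8, -234.2, 86.2]
tcp_rot: [-3.142, 0.0, -2.961]
ft_force: [-0.2, 0.5, 2.5]
opening: 0.355
grip_force: 30.0
```

Call:
jog_arm:
  motion:
    - [0, 0, 0, 0, 0, -10, 20]
    - [0, 0, 0, 0, 0, -20, 20]
    - [0, 0, 5.4, 0, 0, -40, 20]
    - [0, 0, 5.4, 0, 0, -45, 20]
    - [0, 0, 0, 0, 0, -20, 20]
    - [0, 0, 0, 0, 0, 0, 20]

```text
t: 13.22
eef_pos: [442.9, -234.4, 222.6]
tcp_rot: [-3.14, 0.003, 3.134]
ft_force: [0.2, -0.8, -0.6]
opening: 0.356
grip_force: 30.0
```

```bash
python3 to.py 543.5 221 220 179.6
```

```text
t 13.22 pos [ 442.9 -234.4  222.6] rpy [-179.9, 0.2, 179.6] j6 -125 open 33.8 grip 30.0 F [ 0.2 -0.8 -0.6]
turn wz -0.0 shift [np.float64(-97.4), np.float64(456.1), np.float64(2.6)]
```

Call:
jog_arm:
  motion:
    - [0, 0, 0, -5, 25, 0, 20]
    - [0, 0, 0, -9, 43, 0, 20]
    - [0, 0, 0, -12, 55, 0, 20]
    - [0, 0, 0, -12, 60, 0, 20]
    - [0, 0, 0, -12, 60, 0, 20]
    - [0, 0, 0, -13, 60, 0, 20]
    - [0, 0, 0, -12, 58, 0, 20]
    - [0, 0, 0, -12, 50, 0, 20]
    - [0, 0, 0, -10.4, 45.1, 0, 20]
    - [0, 0, 0, 0, 0, 0, 20]

```text
t: 14.48
eef_pos: [543.4, 223.6, 219.4]
tcp_rot: [-3.141, -0.002, 3.137]
ft_force: [0.1, -0.3, -0.6]
opening: 0.356
grip_force: 30.0
```

Call:
jog_arm:
  motion:
    - [0, 0, 0, 0, 0, 30, 20]
    - [0, 0, 0, 0, 0, 40, 20]
    - [0, 0, 0, 0, 0, 20, 20]
    - [0, 0, 0, 0, 0, 0, 20]
    - [0, 0, 0, 0, 0, 0, 20]

```text
t: 15.1
eef_pos: [543.8, 220.7, 131.5]
tcp_rot: [3.141, 0.0, 3.133]
ft_force: [0.3, 0.5, -0.6]
opening: 0.353
grip_force: 30.0
```

```bash
python3 to.py 543.5 221 91.7 179.6
```

```text
t 15.1 pos [543.8 220.7 131.5] rpy [180.0, 0.0, 179.5] j6 -74 open 33.5 grip 30.0 F [ 0.3  0.5 -0.6]
turn wz -0.1 shift [np.float64(0.3), np.float64(0.3), np.float64(39.8)]
```

Call:
jog_arm:
  motion:
    - [0, 0, 0, 0, 0, 18, 20]
    - [0, 0, 0, 0, 0, 14, 20]
    - [0, 0, 0, 0, 0, 5, 20]
    - [0, 0, 0, 0, 0, 2, 20]
    - [0, 0, 0, 0, 0, 0, 20]
    - [0, 0, 0, 0, 0, 0, 20]

```text
t: 15.85
eef_pos: [543.8, 221.1, 92.4]
tcp_rot: [3.141, 0.001, 3.134]
ft_force: [0.7, -0.0, -0.3]
opening: 0.358
grip_force: 30.0
```

```bash
python3 to.py 543.5 221 91.2 179.6
```

```text
t 15.85 pos [543.8 221.1  92.4] rpy [180.0, 0.0, 179.6] j6 -74 open 34.0 grip 30.0 F [ 0.7 -0.  -0.3]
turn wz -0.0 shift [np.float64(0.3), np.float64(-0.1), np.float64(1.2)]
```

Call:
jog_arm:
  motion:
    - [0, 0, 0, 0, 0, 1, 20]
    - [0, 0, 0, 0, 0, 0, 50]
    - [0, 0, 0, 0, 0, 0, 50]
    - [0, 0, 0, 0, 0, 0, 50]
    - [0, 0, 0, 0, 0, -20, 50]
    - [0, 0, 0, 0, 0, -50, 50]
    - [0, 0, 10.2, 0, 0, -60, 95]
    - [0, 0, 10.2, 0, 0, 0, 95]
    - [0, 0, 10.2, 0, 0, 0, 95]
    - [0, 0, 10.2, 0, 0, 0, 95]

```text
t: 17.1
eef_pos: [543.6, 221.1, 221.3]
tcp_rot: [3.141, 0.0, 2.416]
ft_force: [-0.2, -0.3, 0.9]
opening: 0.886
grip_force: 0.0
```

Call:
jog_arm:
  motion:
    - [0, 0, 10.2, 0, 0, 0, 95]
    - [0, 0, 10.2, 0, 0, 0, 95]
    - [0, 0, 10.2, 0, 0, 0, 95]
    - [0, 0, 10.2, 0, 0, 0, 95]
    - [0, 0, 10.2, 0, 0, 0, 95]
    - [0, 0, 10.2, 0, 0, 0, 95]
    - [0, 0, 0, 0, 0, 0, 95]

```text
t: 17.98
eef_pos: [543.6, 221.1, 221.1]
tcp_rot: [-3.142, -0.0, 1.355]
ft_force: [-0.4, -0.7, -0.0]
opening: 0.999
grip_force: 0.0
```

```bash
python3 to.py 442.2 -5.8 220 77.5; python3 - <<'E'
from h import *
f=env.read_camera("side");g=env.read_camera("top")
a=f["color"][100:400,100:400];b=cv2.resize(g["color"][290:390,265:365],(300,300))
cv2.imwrite("pics/s2.png",np.hstack([a,b])[...,::-1])
for n,q in(("side",f),("top",g)):
    P=cloud(q);hsv=cv2.cvtColor(q["color"],cv2.COLOR_RGB2HSV)
    m=(hsv[...,0]>20)&(hsv[...,0]<35)&(hsv[...,1]>120)&(abs(P[...,0]-445)<70)&(abs(P[...,1])<60)
    for lo in(50,55,60,65,70):
        p=P[m&(P[...,2]>lo)&(P[...,2]<lo+6)]
        l,h=p[p[:,0]<443],p[p[:,0]>443]
        print(n,lo,[(len(k),k.mean(0).round(1),np.ptp(k[:,:2],0).round(1)) for k in(l,h) if len(k)])
E
```

```text
t 17.98 pos [543.6 221.1 221.1] rpy [-180.0, -0.0, 77.6] j6 28 open 94.9 grip 0.0 F [-0.4 -0.7 -0. ]
turn wz 0.1 shift [np.float64(-243.4), np.float64(-49.9), np.float64(1.1)]
side 50 [(8, array([422.7, -11.6,  53.3]), array([ 4.5, 11. ])), (29, array([457.8, -11.2,  53. ]), array([ 6.6, 23.1]))]
side 55 [(5, array([420.4, -12.3,  57.3]), array([3.1, 1.7])), (24, array([460.2,  -8.1,  58. ]), array([ 6.1, 20.1]))]
side 60 [(7, array([418.1, -12.1,  64.2]), array([4. , 4.6])), (26, array([461.8, -10.5,  63. ]), array([ 7.8, 21.3]))]
side 65 [(7, array([417.2, -11.6,  67.1]), array([4.5, 4.6])), (33, array([463.7, -10.5,  67.8]), array([ 8.7, 23.6]))]
side 70 [(11, array([415. ,  -7.9,  73.9]), array([ 4.9, 18.2])), (34, array([466.1, -11.6,  73.5]), array([ 9. , 21.2]))]
top 50 [(13, array([426.2,  -0.8,  52.8]), array([ 5.5, 15.7])), (13, array([459.8,  -7.4,  53.1]), array([ 3.9, 21.6]))]
top 55 [(12, array([424.2,  -0.9,  57.8]), array([ 3.7, 15.6])), (14, array([461.7,  -7.2,  58. ]), array([ 5.7, 19.5]))]
top 60 [(16, array([422.2,  -2. ,  63. ]), array([ 3.7, 15.5])), (17, array([463.2, -10.4,  62.7]), array([ 5.7, 21.3]))]
top 65 [(12, array([420.4,  -0.6,  68. ]), array([ 3.8, 19.2])), (11, array([465.5,  -9.1,  68.4]), array([ 5.7, 21.2]))]
top 70 [(23, array([417.5,   1.1,  73.5]), array([ 7.4, 19.1])), (27, array([468.2,  -9.9,  73.4]), array([ 7.6, 21.2]))]
```

View pics/s2.png

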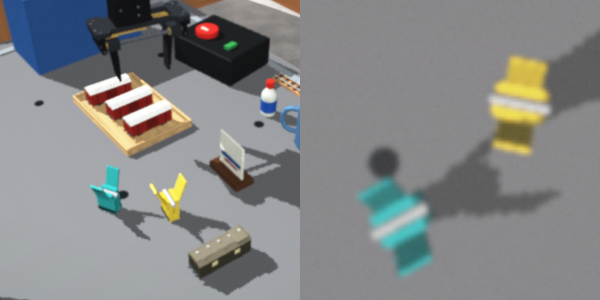

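Crops: all three wagons stand in the tray (100–150,90–115); the yellow clip stands upright with its handles about 11° off world x. Moving above the clip.

Call:
jog_arm:
  motion:
    - [0, 0, 0, -25, -5, 0, 95]
    - [0, 0, 0, -45, -9, 0, 95]
    - [0, 0, 0, -55, -11, 0, 95]
    - [0, 0, 0, -55, -11, 0, 95]
    - [0, 0, 0, -40, -9, 0, 95]
    - [0, 0, 0, -23.4, -4.9, 0, 95]
    - [0, 0, 0, 0, 0, 20, 95]
    - [0, 0, 0, 0, 0, 20, 95]
    - [0, 0, 0, 0, 0, 0, 95]
    - [0, 0, 0, 0, 0, 0, 95]

```text
t: 19.32
eef_pos: [442.7, -5.8, 181.5]
tcp_rot: [3.141, -0.0, 1.355]
ft_force: [-0.0, -0.8, -0.0]
opening: 0.998
grip_force: 0.0
```

```bash
python3 to.py 442.2 -5.8 127 77.5
```

```text
t 19.32 pos [442.7  -5.8 181.5] rpy [180.0, -0.0, 77.6] j6 3 open 94.8 grip 0.0 F [-0.  -0.8 -0. ]
turn wz 0.1 shift [np.float64(-0.1), np.float64(-0.5), np.float64(54.5)]
```

Call:
jog_arm:
  motion:
    - [0, 0, 0, 0, -0.5, 20, 95]
    - [0, 0, 0, 0, 0, 20, 95]
    - [0, 0, 0, 0, 0, 10, 95]
    - [0, 0, 0, 0, 0, 4.5, 95]
    - [0, 0, 0, 0, 0, 0, 95]
    - [0, 0, 0, 0, 0, 0, 95]

```text
t: 20.08
eef_pos: [442.2, -5.7, 127.0]
tcp_rot: [3.141, -0.0, 1.354]
ft_force: [-0.1, -0.7, 0.9]
opening: 0.998
grip_force: 0.0
```

Call:
jog_arm:
  motion:
    - [0, 0, 0, 0, 0, 0, 60]
    - [0, 0, 0, 0, 0, 0, 50]
    - [0, 0, 0, 0, 0, 0, 40]
    - [0, 0, 0, 0, 0, 0, 30]
    - [0, 0, 0, 0, 0, 0, 20]
    - [0, 0, 0, 0, 0, 0, 20]
    - [0, 0, 0, 0, 0, 0, 20]
    - [0, 0, 0, 0, 0, 0, 20]

```text
t: 21.08
eef_pos: [447.0, -6.7, 129.1]
tcp_rot: [3.126, -0.001, 1.353]
ft_force: [11.8, -2.5, 27.0]
opening: 0.349
grip_force: 30.5
```

Call:
jog_arm:
  motion:
    - [0, 0, 0, 0, 0, -10, 20]
    - [0, 0, 0, 0, 0, -20, 20]
    - [0, 0, 0, 0, 0, -40, 20]
    - [0, 0, 0, 0, 0, -40, 20]
    - [0, 0, 0, 0, 0, -20, 20]
    - [0, 0, 0, 0, 0, -10, 20]
    - [0, 0, 0, 0, 0, 0, 20]
    - [0, 0, 0, 0, 0, 0, 20]

```text
t: 22.08
eef_pos: [441.7, -5.7, 265.6]
tcp_rot: [-3.14, -0.0, 1.353]
ft_force: [-0.1, -0.5, -0.8]
opening: 0.308
grip_force: 30.0
```

```bash
python3 to.py 591.3 5.7 270 85.2; cat > look.py <<'E'
from h import *
import sys
f=env.read_camera("side");g=env.read_camera("top");s=env.state();e=s["eef_pos"]
out=[]
for n,q in(("side",f),("top",g)):
    P=cloud(q);hsv=cv2.cvtColor(q["color"],cv2.COLOR_RGB2HSV)
    m=(hsv[...,0]>20)&(hsv[...,0]<35)&(hsv[...,1]>120)&(hsv[...,2]>60)&(np.hypot(P[...,0]-e[0],P[...,1]-e[1])<55)&(P[...,2]>40)
    p=P[m];d=p-e;a=s["tcp_rot"][2]
    tx=d[:,0]*np.cos(a)+d[:,1]*np.sin(a);ty=d[:,0]*np.sin(a)-d[:,1]*np.cos(a)
    print(n,len(p),"rel TCP: tool x",np.percentile(tx,[1,99]).round(1),"y",np.percentile(ty,[1,99]).round(1),"z below",np.percentile(-d[:,2],[1,5,95,99]).round(1))
    for lo in range(30,140,8):
        k=(-d[:,2]>lo)&(-d[:,2]<=lo+8)
        if k.sum()>3: print(lo,k.sum(),tx[k].min().round(1),tx[k].max().round(1),ty[k].min().round(1),ty[k].max().round(1))
    v,u=np.nonzero(m);c=int(np.median(u)),int(np.median(v));h=60
    x0,y0=max(c[0]-h,0),max(c[1]-h,0)
    out.append(cv2.resize(q["color"][y0:y0+2*h,x0:x0+2*h],(400,400),interpolation=cv2.INTER_CUBIC))
cv2.imwrite(sys.argv[1],np.hstack(out)[...,::-1])
E
python3 look.py pics/c1.png
```

```text
t 22.07 pos [441.7  -5.7 265.6] rpy [-179.9, -0.0, 77.5] j6 3 open 29.3 grip 30.0 F [-0.1 -0.5 -0.8]
turn wz -7.7 shift [np.float64(23.9), np.float64(148.1), np.float64(-4.4)]
side 873 rel TCP: tool x [-23.7  16.8] y [-34.4  33.9] z below [-30.3 -28.2 121.8 125.4]
38 4 -9.1 2.2 13.5 13.9
46 65 -13.2 11.1 -16.7 15.9
54 45 -11.7 9.0 -15.0 15.6
62 52 -13.4 10.1 -20.7 16.4
70 56 -13.9 10.0 -20.9 16.4
78 68 -14.8 13.7 -15.7 13.1
86 102 -18.3 17.1 -16.0 12.9
94 86 -18.2 16.0 -16.6 12.3
102 97 -18.2 20.4 -18.7 14.5
110 94 -18.6 18.4 -21.3 18.2
118 89 -18.8 20.5 -23.4 21.4
126 7 -17.5 -4.5 -22.7 18.8Traceback (most recent call last):
  File "look.py", line 10, in <module>
    print(n,len(p),"rel TCP: tool x",np.percentile(tx,[1,99]).round(1),"y",np.percentile(ty,[1,99]).round(1),"z below",np.percentile(-d[:,2],[1,5,95,99]).round(1))
                                     ~~~~~~~~~~~~~^^^^^^^^^^^
    return _quantile_unchecked(
        a, q, axis, out, overwrite_input, method, keepdims, weights)
    return _ureduce(a,
                    func=_quantile_ureduce_func,
    ...<5 lines>...
                    overwrite_input=overwrite_input,
                    method=method)
    r = func(a, **kwargs)
    result = _quantile(arr,
                       quantiles=q,
    ...<2 lines>...
                       out=out,
                       weights=wgt)
    slices_having_nans = np.isnan(arr[-1, ...])
                                  ~~~^^^^^^^^^
IndexError: index -1 is out of bounds for axis 0 with size 0
```

Clip is held fully open (29.3 mm across the handles), with its jaw tips about 128 mm below the TCP and centred. Moving above the card.

Call:
jog_arm:
  motion:
    - [0, 0, -4, 0, 0, 0, 20]
    - [0, 0, -3.7, 0, 0, 0, 20]
    - [0, 0, 0, 4, 25, 0, 20]
    - [0, 0, 0, 6, 36, 0, 20]
    - [0, 0, 0, 6, 37, 0, 20]
    - [0, 0, 0, 4.9, 30, 0, 20]
    - [0, 0, 0, 3, 20.1, 0, 20]
    - [0, 0, 0, 0, 0, 10, 20]
    - [0, 0, 0, 0, 0, 0, 20]
    - [0, 0, 0, 0, 0, 0, 20]

```text
t: 23.42
eef_pos: [590.9, 5.8, 256.4]
tcp_rot: [-3.141, -0.0, 1.488]
ft_force: [0.2, -0.2, -0.5]
opening: 0.31
grip_force: 30.0
```

```bash
python3 to.py 591.3 5.7 203.5 85.2; sed -i 's/(P\[...,2\]>40)$/(P[...,2]>e[2]-140)\&(P[...,2]<e[2]-30)/; s/^    p=P\[m\];/    if m.sum()<50: continue\n    p=P[m];/; s/h=60/h=50/' look.py; cat >> look.py <<'E'
for n,q in(("side",f),("top",g)):
    P=cloud(q);hsv=cv2.cvtColor(q["color"],cv2.COLOR_RGB2HSV)
    p=P[(abs(P[...,0]-591)<12)&(abs(P[...,1]-5.7)<40)&(P[...,2]>65)&(P[...,2]<93)&(hsv[...,1]<60)]
    if len(p)>9:
        b=np.polyfit(p[:,1],p[:,0],1);print("card",n,len(p),p.mean(0).round(1),"x at y=5.7",(np.polyval(b,5.7)).round(1),"deg",np.degrees(np.arctan(b[0])).round(1),"y",np.percentile(p[:,1],[2,98]).round(1))
E
python3 look.py pics/c2.png
```

```text
t 23.43 pos [590.9   5.8 256.4] rpy [-180.0, -0.0, 85.2] j6 -1 open 29.4 grip 30.0 F [ 0.2 -0.2 -0.5]
turn wz 0.0 shift [np.float64(-0.0), np.float64(0.4), np.float64(52.9)]
side 811 rel TCP: tool x [-17.8  15.9] y [-23.9  17.7] z below [ 48.7  51.6 123.1 126.3]
46 59 -13.8 14.3 -19.0 14.9
54 53 -12.2 13.7 -17.6 14.8
62 51 -13.2 13.9 -18.3 14.9
70 59 -13.0 10.4 -20.7 16.2
78 72 -13.6 11.4 -18.8 14.1
86 104 -16.8 15.4 -16.9 13.6
94 90 -17.8 18.0 -16.8 11.4
102 108 -18.6 19.4 -19.5 13.9
110 109 -18.6 18.3 -23.2 17.9
118 94 -18.3 17.6 -24.9 20.7
126 11 -16.7 7.7 -23.7 18.4
card side 276 [589.6   4.3  77.7] x at y=5.7 589.7 deg 4.3 y [-28.7  40.6]
```

View pics/c2.png

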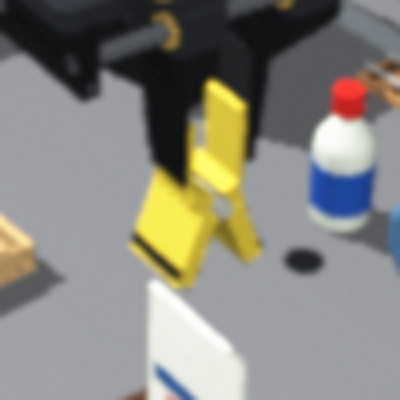

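The picture shows the clip wide open above the card, with the card edge centred under the gap between the jaws. Going down.

Call:
jog_arm:
  motion:
    - [0, 0, 0, 0, 0.4, 12, 20]
    - [0, 0, 0, 0, 0, 15, 20]
    - [0, 0, 0, 0, 0, 12, 20]
    - [0, 0, 0, 0, 0, 8, 20]
    - [0, 0, 0, 0, 0, 4, 20]
    - [0, 0, 0, 0, 0, 2, 20]
    - [0, 0, 0, 0, 0, 0, 20]
    - [0, 0, 0, 0, 0, 0, 20]

```text
t: 24.52
eef_pos: [592.1, 5.8, 203.8]
tcp_rot: [3.141, -0.0, 1.488]
ft_force: [0.1, 0.2, -0.5]
opening: 0.307
grip_force: 30.0
```

```bash
python3 to.py 591.3 5.7 203.5 85.2; python3 look.py pics/c3.png
```

```text
t 24.52 pos [592.1   5.8 203.8] rpy [180.0, -0.0, 85.3] j6 -1 open 29.2 grip 30.0 F [ 0.1  0.2 -0.5]
turn wz 0.1 shift [np.float64(-0.2), np.float64(-0.8), np.float64(0.3)]
side 723 rel TCP: tool x [-17.7  16.9] y [-23.5  16.4] z below [ 47.9  50.9 122.  125.9]
46 53 -12.9 12.5 -17.9 16.0
54 46 -13.8 10.2 -18.4 17.0
62 39 -12.7 11.8 -17.2 15.4
70 54 -12.6 11.9 -21.2 15.7
78 78 -15.2 14.5 -16.4 14.4
86 87 -15.8 16.3 -15.6 13.1
94 92 -19.9 19.0 -16.4 11.6
102 85 -18.0 16.5 -20.1 14.5
110 97 -17.8 20.5 -22.7 17.7
118 84 -18.0 19.3 -24.5 21.9
126 5 -16.7 5.9 -17.1 17.2
card side 111 [588.2 -16.5  77.5] x at y=5.7 589.3 deg 2.7 y [-28.6  -0.7]
```

View pics/c3.png

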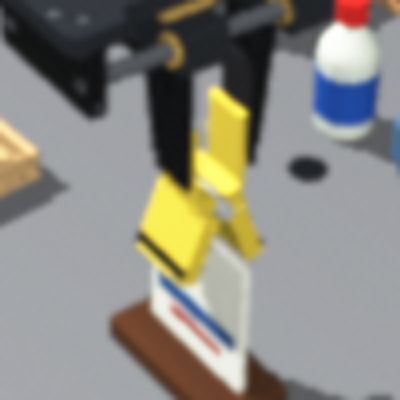

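The card's top edge is between the open jaws and no contact force shows. I'll trim 0.8 mm, let it settle and hand in.

Call:
jog_arm:
  motion:
    - [0, 0, 0, 0, -0.8, 0, 20]
    - [0, 0, 0, 0, 0, 0, 20]
    - [0, 0, 0, 0, 0, 0, 20]
    - [0, 0, 0, 0, 0, 0, 20]
    - [0, 0, 0, 0, 0, 0, 20]

```text
t: 25.25
eef_pos: [591.2, 5.9, 203.5]
tcp_rot: [3.142, -0.0, 1.488]
ft_force: [-0.5, 0.7, -0.8]
opening: 0.307
grip_force: 30.0
```

```bash
python3 to.py 591.3 5.7 203.5 85.2; python3 -c "
from cell import env
print(env.job_done())"
```

```text
t 25.25 pos [591.2   5.9 203.5] rpy [180.0, -0.0, 85.3] j6 -1 open 29.1 grip 30.0 F [-0.5  0.7 -0.8]
turn wz 0.1 shift [np.float64(-0.2), np.float64(0.1), np.float64(0.0)]
the job is handed in; nothing more can be done
None
```

I handed the job in at 25.25 s with three red wagons upright in the tray and the yellow clip held squeezed open around the middle of the card's top edge, with no sign of it touching the card; no verdict came back.

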